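# Slide the film carrier under the clamp bar to the register mark

## Robot

A 6-joint arm with a two-finger parallel gripper is mounted at the origin on the work surface. World frame = base frame: x ahead of the robot, y to its left, z up, the work surface at z = 0. Lengths are in m, angles in rad, forces in N, time in s.
With the tool pointing down it reaches from about 0.4 to 0.825 m from the base axis. Payload 7 kg.
Tool frame: the origin (TCP) lies between the finger pads; the fingertips stand 8 mm ahead of it and the grasp point (between the pads) lies 11 mm behind it (arm.finger_overhang is the distance from the TCP to the fingertips, in m); z points along the fingers, y is the line along which they close (so a half turn about z gives the same grasp; the last joint's range is limited). The gripper opens to 88 mm and grips with 3 to 60 N. Pads are 19 mm wide; open, the fingers measure 130 mm over their backs; the gripper's body (78 mm by 193 mm) begins 47 mm behind the grasp point.
Start: joints at [-0.913, 0.359, 0.012, 0, -1.224, -0.288], TCP at [0.244, -0.629, 0.235] pointing down, gripper open.
Joint ranges: [-3.07, 3.07], [-1.43, 2.12], [-1.02, 1.25], [-3.03, 1.67], [-3.05, -0], [-3.03, 3.03]. Speed limits (rad/s): [2.39, 2.39, 3.01, 3.14, 3.14, 3.14].

## Interface

Orientations are given as [roll, pitch, yaw] about the fixed x, y, z axes, in that order (R = Rz(yaw) Ry(pitch) Rx(roll)).
In Python, from station import arm gives the robot as it stands.
- The arm moves only by the tool move_arm, never from a script. Its argument "rows" is text: rows parted by semicolons, each of 7 numbers parted by spaces: the turn, a rotation vector about the tool's x, y, z in degrees, then the shift along the tool's x, y, z in m, then the finger opening in m, from 0 to 0.0876. A call has 1 to 8 rows; each row shifts and turns the commanded pose from where the row before left it, along the tool's axes as they then stand; what a row does not reach is not made up. A row lasts 1/8 s, in which the tool goes at most 62.5 mm and 10.7 degrees, less where a joint would pass 70% of its speed; a pose out of reach is approached as far as the arm can. A call is refused whole if a number of a shift passes 0.0625 or a number of a turn 10.7, either way. A call with a gripper value outside its range is refused whole. The fingers move at their own pace and stop on an object; "squeeze" is the grip in N (left out, the last holds). Time passes only in rows, so rows that do not move let the fingers close. It gives the time, the measured TCP pose, the force, the opening and the grip force at its end, in the units of the state.
- arm.get_state(): the state, without advancing time (a new reading comes with each control period).
- arm.grab_frame(name): name is "side" or "top" or "wrist"; returns (picture, depth): 480x640x3 uint8, blue, green, red; 480x640 float32, m along the optical axis (not along the pixel's ray), 0 where there is no reading.
- arm.camera_model(name): a dict with "mtx" (3x3 intrinsics, pixels), "k1" (the pictures are not rectified: a ray, as slopes to the right and down, at radius r is drawn at 1 + k1 r^2 times it, then the intrinsics apply), "camera_from_world" (4x4, takes a point from world to camera coordinates); the wrist camera has in their place "mount" (4x4, takes a point from camera to tool coordinates, whose origin is the TCP and whose axes are the flange's). Camera axes: x right, y down, z forward; pixel columns grow to the right and rows downward; lengths in m; the calibration is good to about 2 mm. A picture is of the moment at which its call begins: read the wrist's pose just before it. camera_model takes no time and is no camera call.
- arm.job_done(): hands the job in; it is judged then, once.
The state is a dict: "t": time; "q": joint angles; "qd": joint speeds; "joint_efforts": joint torques, N m; "eef_pos": TCP position; "ee_rot": TCP orientation; "force": force on the tool from outside, world axes, zero at the start; "moment": the same for the moment, N m; "width": finger opening in m; "gripper_force": force on a finger pad.
Only numpy, scipy, OpenCV 4.12 (cv2) and the standard library are available. Lean on these libraries where they do the work, as an engineer would, in place of code of your own. Each camera call takes 0.05 s, during which the arm holds its last target. There are 200 camera calls.

## Task

Put the film carrier on the light board and slide it nose first under the wooden clamp bar, until its nose has pushed the sprung feeler arm so that its pointer stands at the long middle line of the scale (nearer to it than to the short lines beside it). Never push the pointer past the last line, and leave the carrier lying flat in its guides, let go, with the pointer staying at that line. Leave the ink bottle, its cap and the brush pot where they stand.

Things in the scene. Friction and masses are not known exactly. Their poses are not given: they have to be found in the camera images.
- board: Fixed light board, 210 mm wide (x from -105 to 105) and 450 long (y from -250 to 200); its grey top, the bed, is 30 mm above the table. Origin on the table surface; z up. The carrier travels along +y, centred on x = 0. Open flat apron at y -250 to -24; a white pane lies beyond it.
- mouth (a point): On the bed at board x = 0, y = 20 mm (axes as the board): start of the straight channel between two rails 10 mm high, 80 mm apart inside, running on to y = 185. Before it the rails flare: about 120 mm apart at y = -24.
- clamp_bar (a point): Centre of the wooden clamp bar across the channel, at board x = 0, y = 35, 56 mm above the table (axes as the board). It is 156 mm long (x), 24 wide (y), 8 thick: underside 22 mm and top 30 mm above the bed; the bolts at its ends reach 46 mm above the bed.
- lens (a point): Tip of the microscope's lens, board x = 0, y = 135, 170 mm above the table. Its head above is 112 mm across from 225 mm up, twin eyepieces lean towards board -x and +y, up to 360 mm high; pillar at board y = 300, 470 mm high. All fixed to the board.
- carrier_grip (a point): Centre of the upright brass grip blade of the loose film carrier: blade 14 mm thick (x), 40 long (y), 45 tall, standing on the black frame near its tail; the point is 30.5 mm above the carrier's underside. +y points to the nose, whose edge is 175 mm ahead; the tail edge is 25 mm behind. 0.2 to 0.45 kg, most of it in the blade. The blade cannot pass under the bar.
- carrier_nose (a point): Middle of the straight front edge of the film carrier, a black frame with a glass window, 70 mm wide (x), 200 long (y), 8 thick. The point is 4 mm above its underside; y forward, z up.
- feeler (a joint): Angle (rad) of the sprung feeler arm about its upright pivot at board x = -66, y = 128: 0 at rest, grows as the nose pushes it along +y, stop at 0.8. Scale lines: short at 0.07, 0.21, long at 0.35 (arm along board x), short at 0.49, 0.63. The spring is weak (0.4 N at the nose at 0.35): the carrier's friction holds it when let go.
- roller (a point): Centre of the feeler arm's upright brass roller (radius 8 mm, 65 mm from the pivot), 38.5 mm above the table, in the channel: the nose edge meets it at board y = 98 mm at rest and stands at y = 120 when the feeler is at 0.35.
- pointer_tip (a point): Tip of the steel feeler arm, 155 mm from its pivot, 47.5 mm above the table, over the white scale (42 by 118 mm) on the board's +x edge. x points from the pivot to the tip.
- ink: Bystander: ink bottle, 48 mm across, 100 mm tall, origin under its middle.
- cap: Bystander: white bottle cap, 32 mm across, 20 mm tall, origin under its middle.
- pot: Bystander: ceramic brush pot, 104 mm across, 85 mm tall, brushes standing in it to 190 mm, origin under its middle.
Things that resemble listed ones, but are neither listed nor needed, are in the scene too. Leave any purple, red or turquoise look-alike of the part that bears carrier_grip alone.

How it is judged:
By the outcome, as a careful person would: the job done as asked, in the order asked, and still so for the second after the job is handed in, with the robot touching nothing.
It also fails if it takes over 48 s, if anything falls off the work surface, if the arm or the gripper's body presses on something with over 40 N, if the wrist force passes 120 N, or if a joint passes its speed limit or range.

## Working session

There is one attempt and no reset: what is moved stays moved. The work goes in short steps, Python scripts to look and compute and a tool call to move; the robot and the scene stay as the last step left them, time stands still between calls to the robot, and variables do not carry over. Pictures are saved under pics/ and viewed, at most 10 in all, crops included, and the job is handed in when it is done.

Besides the shell and the picture viewer there is one more tool, called after "Call:" by a JSON object that holds its "api" and its "payload". move_arm: Moves the arm, as the interface text tells. Its arguments: {"type":"object","properties":{"rows":{"type":"string"},"squeeze":{"type":"number"}},"required":["rows"]}

```bash
mkdir -p pics; ls; cat > h.py <<'E'
import numpy as np,cv2
from station import arm
from scipy.spatial.transform import Rotation as R
def T_tool():
    s=arm.get_state(); T=np.eye(4); T[:3,:3]=R.from_euler('xyz',s['ee_rot']).as_matrix(); T[:3,3]=s['eef_pos']; return T
def grab(n):
    m=arm.camera_model(n)
    W=T_tool()@np.array(m['mount']) if n=='wrist' else np.linalg.inv(np.array(m['camera_from_world']))
    p,d=arm.grab_frame(n); np.savez(f'{n}.npz',p=p,d=d,W=W,K=np.array(m['mtx']),k1=m['k1']); return p
def load(n): return np.load(f'{n}.npz')
def rays(f,uv):
    uv=np.atleast_2d(uv).astype(float); k=float(f['k1'])
    x=cv2.undistortPoints(uv.reshape(-1,1,2),f['K'],np.array([k,0,0,0.])).reshape(-1,2)
    return np.c_[x,np.ones(len(x))]
def atdepth(f,uv):
    r=rays(f,uv); o=[]
    for (u,v),q in zip(np.atleast_2d(uv).astype(int),r):
        w=f['d'][v-1:v+2,u-1:u+2]; w=w[w>0]; o.append((f['W']@np.r_[q*(np.median(w) if len(w) else np.nan),1])[:3])
    return np.array(o)
def atz(f,uv,z):
    r=rays(f,uv)@f['W'][:3,:3].T; c=f['W'][:3,3]
    return c+r*((z-c[2])/r[:,2])[:,None]
def project(f,P):
    P=np.atleast_2d(P); C=np.linalg.inv(f['W']); q=P@C[:3,:3].T+C[:3,3]; 
    return cv2.projectPoints(q,np.zeros(3),np.zeros(3),f['K'],np.array([float(f['k1']),0,0,0]))[0].reshape(-1,2)
E
python3 - <<'E'
from h import *
for n in('top','side'): cv2.imwrite(f'pics/{n}0.png',grab(n))
f=load('top');print(f['W'].round(3));print(load('side')['W'].round(3));print(arm.get_state())
E
```

```text
pics
[[-0.014 -0.996  0.084  0.443]
 [-1.     0.013 -0.004 -0.172]
 [ 0.003 -0.084 -0.996  1.368]
 [ 0.     0.     0.     1.   ]]
[[ 0.994 -0.091  0.057  0.474]
 [-0.105 -0.733  0.672 -1.109]
 [-0.019 -0.674 -0.738  1.144]
 [ 0.     0.     0.     1.   ]]
{'t': 0.1, 'q': array([-9.12924578e-01,  3.59322839e-01,  1.11670872e-02, -2.83258475e-04,
       -1.22408203e+00, -2.88074648e-01]), 'qd': array([ 0.00031984,  0.00039324,  0.00195536,  0.00199468,  0.00093094,
       -0.00143471]), 'joint_efforts': array([-1.15058112e-03, -5.84164917e+01,  2.93750507e+01,  7.01559484e+00,
        1.00993115e-02, -6.34136882e-05]), 'eef_pos': array([ 0.2437713 , -0.62900722,  0.23372324]), 'ee_rot': array([ 3.14013494e+00, -1.54238368e-04, -2.77189189e+00]), 'force': array([ 0.74334056, -0.0543983 ,  0.13770561]), 'moment': array([-0.0021139 , -0.05234116,  0.02398996]), 'gripper_force': 0.0, 'width': 0.08730679886604417}
```

View pics/top0.png

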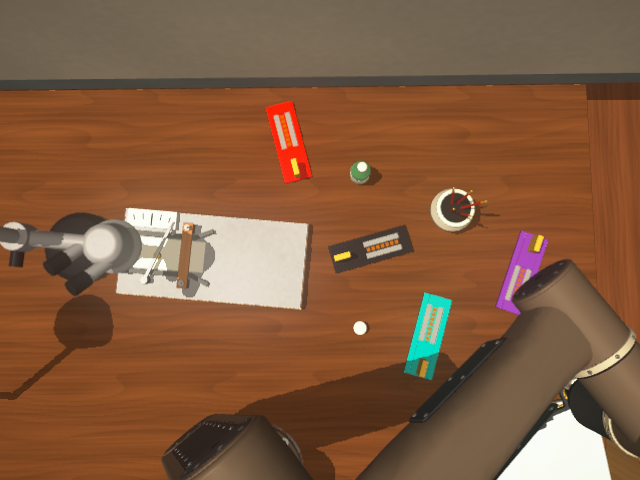

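View pics/side0.png

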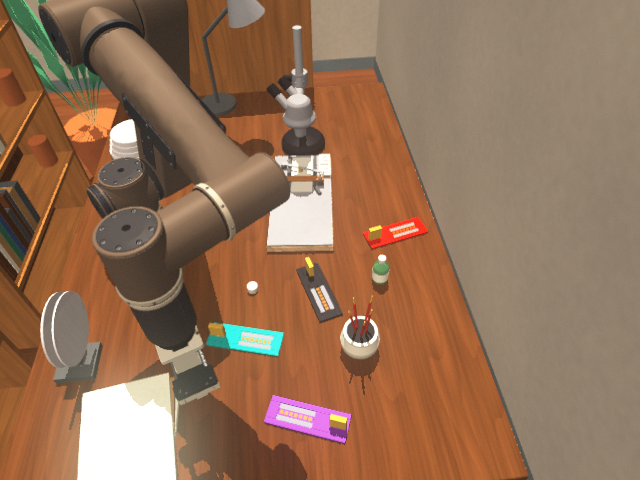

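Top view shows four carrier-like plates: black (371,249), red (288,142), turquoise (428,336), purple (522,272). The description says black frame with brass blade, so the black one with its grip at (343,257) is meant. Its nose (413,240) points away from the board, whose apron spans (309,222) to (302,308), with the scale on the upper edge. I'll confirm with a crop and measure.

```bash
python3 - <<'E'
from h import *
f=load('top');p=f['p']
cv2.imwrite('pics/crop1.png',np.hstack([cv2.resize(p[195:315,105:225],(400,400),interpolation=2),cv2.resize(p[190:310,310:430],(400,400),interpolation=2)]))
c=atz(f,[[125.5,208],[309,223],[302,308.5],[117,293]],.03);print('board',c.round(4),np.linalg.norm(np.diff(c,axis=0),axis=1))
# black carrier mask
hsv=cv2.cvtColor(p,cv2.COLOR_BGR2HSV); roi=np.zeros(p.shape[:2],np.uint8); roi[215:285,322:420]=1
g=p[...,:].max(2); m=((g<75)&(roi>0)).astype(np.uint8)
m=cv2.morphologyEx(m,cv2.MORPH_CLOSE,np.ones((9,9)));
k=max(cv2.findContours(m,0,2)[0],key=cv2.contourArea); r=cv2.minAreaRect(k);print(r)
b=atz(f,cv2.boxPoints(r),.008);print('carrier',b.round(4),np.linalg.norm(np.diff(b,axis=0),axis=1))
y=((hsv[...,0]>18)&(hsv[...,0]<35)&(hsv[...,1]>140)&(hsv[...,2]>150)&(roi>0)).astype(np.uint8); y[:, 360:]=0
k=max(cv2.findContours(y,0,2)[0],key=cv2.contourArea); r=cv2.minAreaRect(k);print(r)
b=atz(f,cv2.boxPoints(r),.053);print('blade',b.round(4),b.mean(0),np.linalg.norm(np.diff(b,axis=0),axis=1)); print(atdepth(f,[[343,257]]),atdepth(f,[[280,260],[361,328]]))
E
```

```text
board [[ 0.6408  0.3072  0.03  ]
 [ 0.5981 -0.1402  0.03  ]
 [ 0.3911 -0.1211  0.03  ]
 [ 0.4345  0.3241  0.03  ]] [0.44948785 0.2079215  0.44728952]
((372.1792297363281, 248.37734985351562), (27.197391510009766, 77.33399963378906), 74.05460357666016)
carrier [[ 0.5429 -0.1941  0.008 ]
 [ 0.5933 -0.3794  0.008 ]
 [ 0.528  -0.3962  0.008 ]
 [ 0.478  -0.2116  0.008 ]] [0.19202236 0.06737351 0.19125228]
((341.953857421875, 255.8307647705078), (6.314816951751709, 16.48868751525879), 74.74488067626953)
blade [[ 0.5179 -0.1976  0.053 ]
 [ 0.5278 -0.2358  0.053 ]
 [ 0.5131 -0.2395  0.053 ]
 [ 0.5033 -0.2014  0.053 ]] [ 0.51550938 -0.21857759  0.053     ] [0.03942405 0.01508899 0.03938724]
[[ 0.51259742 -0.22096865  0.054488  ]] [[ 0.50857198 -0.06899197  0.03188067]
 [ 0.34194252 -0.26290867  0.02111821]]
```

View pics/crop1.png

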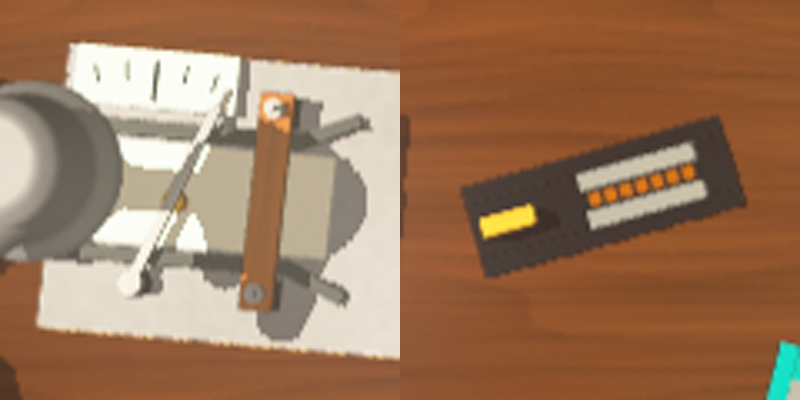

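The crop confirms it: the black carrier has a brass-yellow blade at its tail and its nose points away from the board. Measured sizes match (board 449x208, blade 39x15, carrier about 195x67 mm). Next I move above the blade.

Call:
{"api": "move_arm", "payload": {"rows": "0 0 0 -0.0502 0.0355 0 0.06;0 0 0 -0.0502 0.0355 0 0.06;0 0 0 -0.0502 0.0355 0 0.06;0 0 0 -0.0502 0.0355 0 0.06;0 0 0 -0.0502 0.0355 0 0.06;0 0 0 -0.0502 0.0355 0 0.06;0 0 0 -0.0502 0.0355 0 0.06;0 0 0 -0.0502 0.0355 0 0.06"}}

```text
t: 1.1
eef_pos: [0.5164, -0.2175, 0.2345]
ee_rot: [3.142, -0.0, -2.772]
force: [0.0, -0.9, -0.4]
width: 0.0604
gripper_force: 0.0
```

Call:
{"api": "move_arm", "payload": {"rows": "0 0 10.6 0 0 0.005 0.06;0 0 10.6 0 0 0.005 0.06;0 0 10.6 0 0 0.005 0.06;0 0 10.6 0 0 0.005 0.06;0 0 10.6 0 0 0.005 0.06;0 0 10.6 0 0 0.005 0.06;0 0 10.6 0 0 0.005 0.06;0 0 10.6 0 0 0.005 0.06"}}

```text
t: 2.1
eef_pos: [0.5155, -0.2193, 0.194]
ee_rot: [-3.141, -0.001, 2.025]
force: [0.4, 1.2, -0.2]
width: 0.0599
gripper_force: 0.0
```

Call:
{"api": "move_arm", "payload": {"rows": "0 0 10.6 0 0 0 0.06;0 0 0.6 0 0 0 0.06;0 0 0 0 0 0 0.06"}}

```text
t: 2.48
eef_pos: [0.5157, -0.2194, 0.1945]
ee_rot: [-3.141, -0.0, 1.84]
force: [0.6, 0.0, 0.8]
width: 0.0598
gripper_force: 0.0
```

```bash
python3 - <<'E'
from h import *
cv2.imwrite('pics/w1.png',grab('wrist')); s=arm.get_state();print(s['eef_pos'],np.degrees(s['ee_rot']),s['q'],load('wrist')['W'].round(3))
E
```

```text
[ 0.51568869 -0.21938836  0.19452725] [-1.79995909e+02 -3.33510789e-03  1.05379619e+02] [-5.29500205e-02  2.01690521e-01 -3.01677396e-01 -3.72997937e-05
 -1.06751454e+00 -2.82019964e+00] [[ 0.964  0.256  0.068  0.497]
 [ 0.265 -0.93  -0.255 -0.151]
 [-0.002  0.264 -0.965  0.344]
 [ 0.     0.     0.     1.   ]]
```

View pics/w1.png

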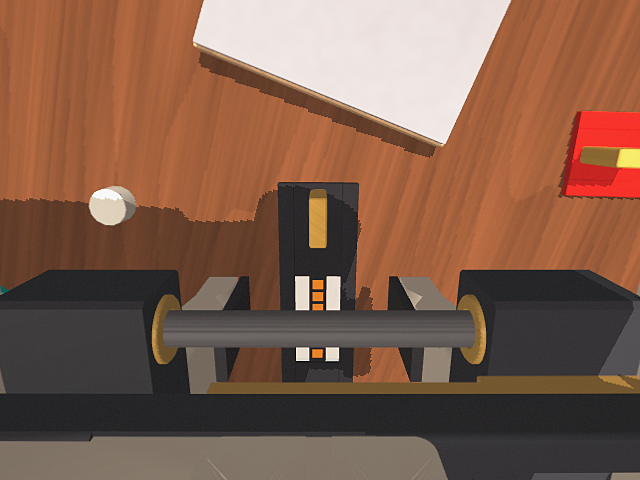

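The wrist view shows the blade at (318,219) on the black carrier, with its tail edge at v≈183 (u 278 to 358), upright in the picture. The board apron lies at the top. I'll refine the grip with depth.

```bash
cat >> h.py <<'E'
def cloud(f,u0,u1,v0,v1):
    v,u=np.mgrid[v0:v1,u0:u1]; d=f['d'][v0:v1,u0:u1].ravel(); uv=np.c_[u.ravel(),v.ravel()]
    q=rays(f,uv)*d[:,None]; return (q@f['W'][:3,:3].T+f['W'][:3,3])[d>0],uv[d>0]
E
python3 - <<'E'
from h import *
f=load('wrist')
P,uv=cloud(f,270,365,178,262)
t=P[(P[:,2]>.047)&(P[:,2]<.062)]
r=cv2.minAreaRect((t[:,:2]*1000).astype(np.float32));print(len(t),np.median(t[:,2]),r)
b=P[P[:,2]>.015]; print(P[(P[:,2]<.014)&(P[:,2]>.003)][:,2].mean())
# sides of frame at several rows
g=f['p'].max(2)
for v in (195,215,235,255):
    print(atz(f,[[278,v],[358,v]],.008).round(4).tolist())
E
```

```text
912 0.05230393460116223 ((513.7908325195312, -218.744873046875), (13.231484413146973, 39.50831985473633), 15.335289001464844)
0.007420211628434549
[[0.477, -0.2144, 0.008], [0.5436, -0.1961, 0.008]]
[[0.4813, -0.2315, 0.008], [0.5487, -0.2129, 0.008]]
[[0.4856, -0.2492, 0.008], [0.554, -0.2303, 0.008]]
[[0.4901, -0.2673, 0.008], [0.5594, -0.2481, 0.008]]
```

Call:
{"api": "move_arm", "payload": {"rows": "0 0 0 0.001 -0.0016 0.04 0.06;0 0 0 0 0 0.04 0.06;0 0 0 0 0 0.04 0.06;0 0 0 0 0 0.03 0.06;0 0 0 0 0 0.015 0.06;0 0 0 0 0 0.01 0.06;0 0 0 0 0 0 0.06"}}

```text
t: 3.4
eef_pos: [0.5141, -0.2189, 0.0196]
ee_rot: [-3.141, 0.0, 1.836]
force: [0.7, -0.4, 0.6]
width: 0.06
gripper_force: 0.0
```

Call:
{"api": "move_arm", "payload": {"rows": "0 0 0 0 0 0 0;0 0 0 0 0 0 0;0 0 0 0 0 0 0;0 0 0 0 0 0 0;0 0 0 0 0 0 0", "squeeze": 50}}

```text
t: 4.03
eef_pos: [0.5139, -0.2189, 0.0196]
ee_rot: [3.141, 0.0, 1.836]
force: [0.7, -0.1, 0.3]
width: 0.0154
gripper_force: 0.0
```

Call:
{"api": "move_arm", "payload": {"rows": "0 0 0 0 0 0 0;0 0 0 0 0 0 0;0 0 0 0 0 -0.005 0;0 0 0 0 0 -0.015 0;0 0 0 0 0 -0.03 0;0 0 0 0 0 -0.04 0;0 0 0 0 0 -0.04 0;0 0 0 0 0 -0.03 0"}}

```text
t: 5.03
eef_pos: [0.5139, -0.2189, 0.1824]
ee_rot: [3.14, 0.001, 1.836]
force: [0.1, -0.3, -3.6]
width: 0.0136
gripper_force: 50.0
```

Call:
{"api": "move_arm", "payload": {"rows": "0 0 -5 0 0 0 0;0 0 -10 0 0 0 0;0 0 -10 0 0 0 0;0 0 -10 0 0 0 0;0 0 -10 0 0 0 0;0 0 -10 0 0 0 0;0 0 -10 0 0 0 0;0 0 -10 0 0 0 0"}}

```text
t: 6.02
eef_pos: [0.5134, -0.2188, 0.1803]
ee_rot: [3.141, -0.0, -3.133]
force: [0.5, -0.2, -3.8]
width: 0.0138
gripper_force: 50.0
```

Call:
{"api": "move_arm", "payload": {"rows": "0 0 -10 0 0 0 0;0 0 -10 0 0 0 0;0 0 -10 0 0 0 0;0 0 -10 0 0 0 0;0 0 -10 0 0 0 0;0 0 -10 0 0 0 0;0 0 -10 0 0 0 0;0 0 -10 0 0 0 0"}}

```text
t: 7.02
eef_pos: [0.5134, -0.2188, 0.1803]
ee_rot: [3.142, 0.0, -1.736]
force: [-0.4, -0.2, -3.2]
width: 0.014
gripper_force: 50.0
```

Call:
{"api": "move_arm", "payload": {"rows": "0 0 -4.3 -0.02 0 0 0;0 0 0 -0.04 0 0 0;0 0 0 -0.04 0 0 0;0 0 0 -0.02 0 0 0;0 0 0 0 0 0 0"}}

```text
t: 7.65
eef_pos: [0.5268, -0.0984, 0.1804]
ee_rot: [-3.141, 0.0, -1.665]
force: [0.1, 1.1, -3.7]
width: 0.0135
gripper_force: 50.0
```

```bash
python3 - <<'E'
from h import *
p=grab('top'); cv2.imwrite('pics/top2.png',cv2.resize(p[180:330,105:345],(800,500),interpolation=2)); s=arm.get_state();print(s['t'],s['eef_pos'],np.degrees(s['ee_rot']),s['q'],s['force'],s['moment'])
E
```

```text
7.7 [ 0.52675897 -0.09915102  0.18027279] [-1.79977915e+02  9.89935630e-03 -9.54367838e+01] [ 1.79845396e-01  1.74285985e-01 -3.72283479e-01 -7.22726963e-05
 -1.02380900e+00 -2.74697629e-01] [ 0.21181201 -0.22474588 -3.65416456] [-0.1240322   0.10049591 -0.01582646]
```

View pics/top2.png

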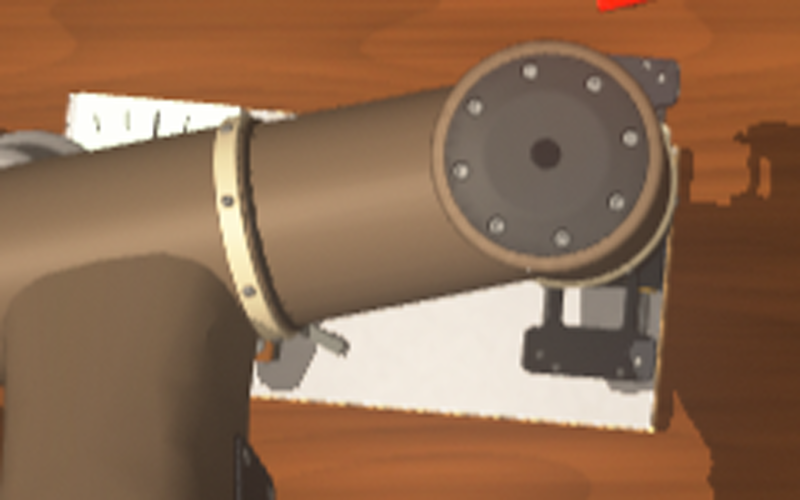

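The arm's offset wrist tube runs toward the microscope, so I check clearances from depth before going on.

```bash
python3 - <<'E'
from h import *
f=load('top'); T=lambda c:[105+c[0]*.3,180+c[1]*.3]
pts=[(545,155),(340,200),(230,220),(120,230),(30,250),(120,300),(30,340),(120,380),(200,440),(30,450),(10,150)]
for c,w in zip(pts,atdepth(f,[T(c) for c in pts])): print(c,w.round(3))
g=grab('side'); cv2.imwrite('pics/side2.png',cv2.resize(g[0:300,60:400],(680,600)))
E
```

```text
(545, 155) [ 0.526 -0.099  0.616]
(340, 200) [ 0.51  -0.011  0.597]
(230, 220) [0.502 0.034 0.602]
(120, 230) [0.499 0.08  0.6  ]
(30, 250) [0.491 0.117 0.601]
(120, 300) [0.469 0.075 0.615]
(30, 340) [0.453 0.111 0.617]
(120, 380) [0.437 0.067 0.638]
(200, 440) [0.413 0.035 0.639]
(30, 450) [0.41  0.097 0.651]
(10, 150) [0.568 0.242 0.304]
```

View pics/side2.png

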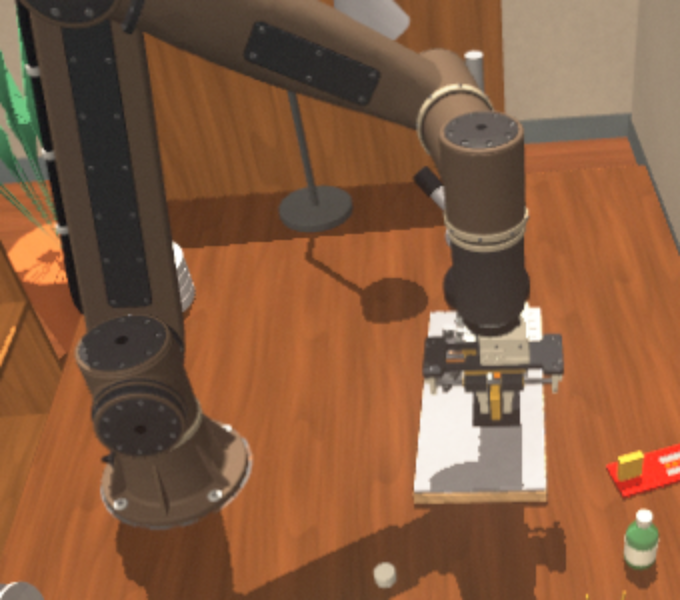

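Side view: the carrier is held level above the apron, nose toward the microscope. The tube's top is at z≈0.60 and its bottom at ≈0.50 here, so ≈0.37 once lowered. I compare that with the eyepieces and measure the carrier against the rails.

```bash
python3 - <<'E'
from h import *
f=load('top')
for z in(.30,.36): print(z,atz(f,[[70,293],[52,268],[14,260],[15,236]],z).round(3).tolist())
s=np.load('side.npz')
# upper eyepiece tip in side crop (428,178)->img
pts=[(60+x/2,y/2) for x,y in((420,172),(428,180),(440,200),(300,205))]
print(atdepth(s,pts).round(3)); C=np.array(pts); 
print(atdepth(f,[[118,243],[108,250]]).round(3))
# lowest arm points around the tube from side cam
P,uv=cloud(s,270,325,30,180)
for a in np.arange(-.12,.16,.03):
    q=P[(abs(P[:,1]-a)<.015)&(P[:,2]>.28)]
    if len(q): print(round(a,2),q[:,2].min().round(3),q[:,2].max().round(3),len(q))
E
```

```text
0.3 [[0.437, 0.314, 0.3], [0.486, 0.35, 0.3], [0.502, 0.423, 0.3], [0.549, 0.422, 0.3]]
0.36 [[0.438, 0.287, 0.36], [0.484, 0.32, 0.36], [0.499, 0.389, 0.36], [0.543, 0.389, 0.36]]
[[0.443 0.285 0.344]
 [0.455 0.273 0.336]
 [0.471 0.255 0.308]
 [0.167 0.748 0.02 ]]
[[0.508 0.114 0.597]
 [0.498 0.127 0.598]]
-0.12 0.28 0.618 1815
-0.09 0.28 0.618 379
-0.06 0.28 0.616 161
-0.03 0.54 0.598 113
0.0 0.542 0.6 211
0.03 0.521 0.61 321
0.06 0.58 0.616 154
0.09 0.574 0.615 109
0.12 0.576 0.604 54
0.15 0.572 0.588 5
```

Eyepiece tips are at about (0.44,0.285), z up to 0.36, and the tube would pass only about 1 cm above them. My plan is to set the carrier on the apron, release, tilt the tool about the closing axis (harmless for the flat blade), regrip and slide, which raises and backs off the elbow.

Call:
{"api": "move_arm", "payload": {"rows": "0 0 0 0.0005 0.0155 0 0;0 0 0 0 0.015 0.02 0;0 0 0 0 0 0.04 0;0 0 0 0 0 0.035 0;0 0 0 0 0 0.022 0;0 0 0 0 0 0.009 0;0 0 0 0 0 0 0"}}

```text
t: 8.62
eef_pos: [0.4961, -0.0976, 0.0536]
ee_rot: [3.141, -0.0, -1.668]
force: [0.2, -0.2, -3.4]
width: 0.0135
gripper_force: 50.0
```

Call:
{"api": "move_arm", "payload": {"rows": "0 0 0 0 0 0.002 0;0 0 0 0 0 0.002 0;0 0 0 0 0 0 0"}}

```text
t: 9.0
eef_pos: [0.4966, -0.0971, 0.0499]
ee_rot: [-3.141, 0.0, -1.667]
force: [-0.0, -0.6, -3.7]
width: 0.0136
gripper_force: 50.0
```

```bash
python3 - <<'E'
from h import *
cv2.imwrite('pics/w2.png',grab('wrist')); s=arm.get_state();print(s['t'],s['eef_pos'],np.degrees(s['ee_rot']))
E
```

```text
9.05 [ 0.49666209 -0.09713806  0.04984296] [-1.79974170e+02  7.26813628e-03 -9.55069783e+01]
```

View pics/w2.png

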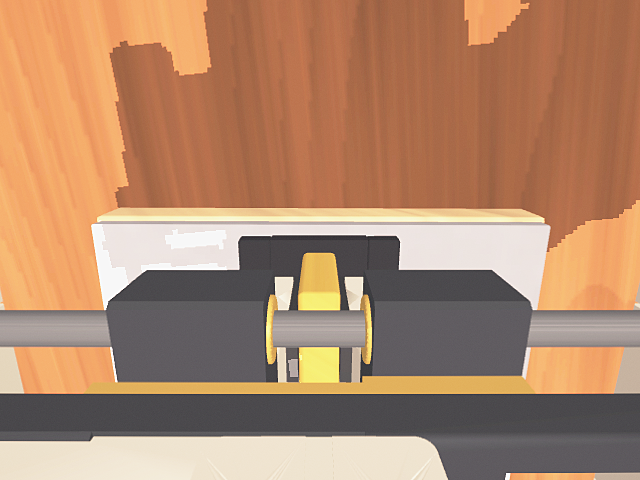

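The wrist view shows the tail edge at (239..399,237), parallel to the board's near edge (93..549,224). I measure the offset and yaw between them.

```bash
python3 - <<'E'
from h import *
f=load('wrist'); g=cv2.cvtColor(f['p'],6).astype(float)
# subpixel-ish edges: row fits
ex=np.array([.9954,-.096,0]); 
def edge_v(u,v0,v1): c=g[v0:v1,u]; return v0+np.argmax(abs(np.diff(c)))+.5
def edge_u(v,u0,u1): c=g[v,u0:u1]; return u0+np.argmax(abs(np.diff(c)))+.5
us=list(range(120,235,6))+list(range(405,530,6))
B=[(u,edge_v(u,216,232)) for u in us]; k=np.polyfit(*np.array(B).T,1); print('board edge',k)
us=list(range(246,300,4))+list(range(342,394,4))
C=[(u,edge_v(u,228,246)) for u in us]; kc=np.polyfit(*np.array(C).T,1); print('tail',kc)
for nm,K,z in(('b',k,.03),('t',kc,.038)):
    a,b=atz(f,[[150,np.polyval(K,150)],[500,np.polyval(K,500)]],z); print(nm,a.round(4),b.round(4),np.degrees(np.arctan2(*(a-b)[[1,0]])))
for v in(250,258,266): print('frame',[edge_u(v,230,250),edge_u(v,390,410)])
L=[];Rr=[]
for v in range(228,268,4): L.append((edge_u(v,80,112),v)); Rr.append((edge_u(v,530,562),v))
print(L,Rr)
fr=atz(f,[[edge_u(255,230,250),255],[edge_u(255,390,410),255]],.038); bo=atz(f,[[edge_u(240,80,112),240],[edge_u(240,530,562),240]],.03)
print(fr,bo,'mid lateral carrier-board',(fr.mean(0)-bo.mean(0))@ex, np.linalg.norm(fr[0]-fr[1]),np.linalg.norm(bo[0]-bo[1]))
E
```

```text
board edge [3.27321082e-03 2.19949998e+02]
tail [1.56857824e-04 2.34968754e+02]
b [ 0.5674 -0.136   0.03  ] [ 0.4131 -0.1205  0.03  ] -5.71696509694969
t [ 0.565  -0.1312  0.038 ] [ 0.4165 -0.1168  0.038 ] -5.535356431079787
frame [np.float64(238.5), np.float64(399.5)]
frame [np.float64(238.5), np.float64(398.5)]
frame [np.float64(239.5), np.float64(398.5)]
[(np.float64(90.5), 228), (np.float64(91.5), 232), (np.float64(92.5), 236), (np.float64(92.5), 240), (np.float64(93.5), 244), (np.float64(94.5), 248), (np.float64(94.5), 252), (np.float64(95.5), 256), (np.float64(95.5), 260), (np.float64(96.5), 264)] [(np.float64(550.5), 228), (np.float64(549.5), 232), (np.float64(548.5), 236), (np.float64(548.5), 240), (np.float64(547.5), 244), (np.float64(546.5), 248), (np.float64(546.5), 252), (np.float64(545.5), 256), (np.float64(544.5), 260), (np.float64(544.5), 264)]
[[ 0.52880513 -0.11871291  0.038     ]
 [ 0.459605   -0.11201598  0.038     ]] [[ 0.59501749 -0.12960295  0.03      ]
 [ 0.3911097  -0.10987372  0.03      ]] mid lateral carrier-board 0.0007163279121955712 0.06952342845258115 0.20486002805225467
```

Aligned: lateral offset 0.7 mm and yaw 0.2°, with 5 mm of play per side. Now release, tilt 10° back, raise 4 mm and regrip.

Call:
{"api": "move_arm", "payload": {"rows": "0 0 0 0 0 0 0.04;0 0 0 0 0 0 0.04;0 0 0 0 0 0 0.04;0 -5 0 0 0 -0.004 0.04;0 -5 0 0 0 0 0.04;0 0 0 0 0 0 0.04"}}

```text
t: 9.8
eef_pos: [0.4972, -0.0983, 0.0538]
ee_rot: [-3.141, 0.175, -1.67]
force: [0.9, -0.2, 0.6]
width: 0.0399
gripper_force: 0.0
```

```bash
python3 - <<'E'
from h import *
s=arm.get_state();print(s['t'],s['eef_pos'],np.degrees(s['ee_rot']),s['q'],s['width'],s['force'])
T=T_tool();print(T[:3,:3].round(4))
E
```

```text
9.8 [ 0.49724155 -0.09833425  0.05379483] [-179.94395784   10.02699168  -95.68272622] [ 0.0487569   0.30368186 -0.46202949 -0.24390396 -0.79306847  0.02250291] 0.03992489360936108 [ 0.85880942 -0.19863544  0.59890488]
[[-0.0975 -0.9951  0.0182]
 [-0.9799  0.0992  0.1732]
 [-0.1741 -0.001  -0.9847]]
```

Call:
{"api": "move_arm", "payload": {"rows": "0 0 0 0 0.0012 0 0;0 0 0 0 0 0 0;0 0 0 0 0 0 0;0 0 0 0 0 0 0;0 0 0 0 0 0 0;0 0 0 0 0 -0.0007 0"}}

```text
t: 10.55
eef_pos: [0.4948, -0.0971, 0.0539]
ee_rot: [3.14, 0.174, -1.667]
force: [-0.6, 0.3, -3.9]
width: 0.0137
gripper_force: 50.0
```

Call:
{"api": "move_arm", "payload": {"rows": "0 0 0 -0.0098 0 0.0017 0;0 0 0 -0.0197 0 0.0035 0;0 0 0 -0.0197 0 0.0035 0;0 0 0 -0.0197 0 0.0035 0;0 0 0 -0.0197 0 0.0035 0;0 0 0 -0.0098 0 0.0017 0;0 0 0 0 0 0 0"}}

```text
t: 11.42
eef_pos: [0.5048, 0.0028, 0.0541]
ee_rot: [3.141, 0.174, -1.666]
force: [-0.8, -0.3, -4.1]
width: 0.0134
gripper_force: 50.0
```

```bash
python3 - <<'E'
from h import *
s=arm.get_state();print(s['t'],s['eef_pos'],np.degrees(s['ee_rot']),s['width'],s['force'],s['moment'])
a=grab('top')[195:315,105:225]; b=grab('side')[130:220,240:360]
cv2.imwrite('pics/mid.png',np.hstack([cv2.resize(a,(400,400),interpolation=2),cv2.resize(b,(400,400),interpolation=2)]))
s=load('side'); print(project(s,[[.44,.285,.35]]))
E
```

```text
11.425 [0.50476808 0.00282552 0.05410693] [179.98196461   9.99384355 -95.44606734] 0.013428275053422995 [-0.84995114 -0.32436862 -4.13624678] [-0.88409009  0.14111756  0.00655848]
[[268.79296065  84.28467509]]
```

View pics/mid.png

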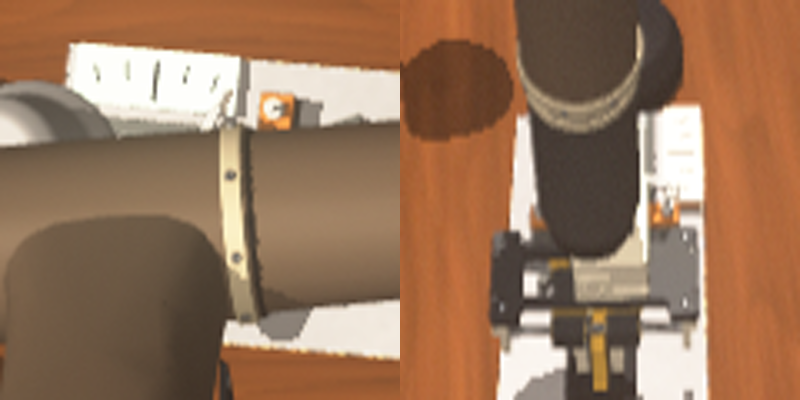

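Pointer tip is at rest at about crop (230,92), and the long line is at crop (155,80). The scale stays visible in the top view. I check the arm's height near the eyepieces before going further.

```bash
cat >> h.py <<'E'
e=np.radians(-5.6); ex=np.array([np.cos(e),np.sin(e)]); ey=np.array([-np.sin(e),np.cos(e)])
O=np.array([.517,.119])
def bw(x,y,z): return np.r_[O+ex*x+ey*y,z]
def tip(th,z=.0475,r=.155): return bw(-.066+r*np.cos(th-.35),.128+r*np.sin(th-.35),z)
E
python3 - <<'E'
from h import *
f=load('top')
P,uv=cloud(f,90,260,180,340); P=P[P[:,2]>.42]
for y in np.arange(.0,.26,.03):
    q=P[abs(P[:,1]-y)<.015]
    if len(q): print(round(y,2),'x',q[:,0].min().round(3),q[:,0].max().round(3),'z',np.percentile(q[:,2],[5,95]).round(3))
for th in(0,.07,.21,.35,.49,.63): print(th,((project(f,tip(th))[0]-[105,195])*400/120).round(0),((project(f,tip(th,.031))[0]-[105,195])*400/120).round(0))
E
```

```text
0.0 x 0.448 0.541 z [0.446 0.479]
0.03 x 0.37 0.539 z [0.452 0.564]
0.06 x 0.368 0.539 z [0.465 0.617]
0.09 x 0.377 0.539 z [0.479 0.626]
0.12 x 0.376 0.534 z [0.482 0.62 ]
0.15 x 0.373 0.53 z [0.482 0.579]
0.18 x 0.429 0.528 z [0.481 0.511]
0 [228.  89.] [234.  92.]
0.07 [214.  83.] [220.  86.]
0.21 [185.  74.] [192.  77.]
0.35 [156.  70.] [163.  73.]
0.49 [126.  69.] [133.  72.]
0.63 [96. 73.] [103.  76.]
```

Model predictions match the observed pointer and lines within a couple of crop pixels. The arm's underside is ≈0.39, above the eyepieces (≤0.36), so I continue.

Call:
{"api": "move_arm", "payload": {"rows": "0 0 0 -0.0098 0 0.0017 0;0 0 0 -0.0148 0 0.0026 0;0 0 0 -0.0148 0 0.0026 0;0 0 0 -0.0089 0 0.0016 0;0 0 0 0 0 0 0"}}

```text
t: 12.15
eef_pos: [0.5097, 0.052, 0.0542]
ee_rot: [-3.142, 0.175, -1.665]
force: [0.4, -0.5, -4.5]
width: 0.0135
gripper_force: 50.0
```

```bash
cat > ptr.py <<'E'
from h import *
import sys
s=arm.get_state();print(s['t'],s['eef_pos'].round(4),s['force'].round(2),s['width'])
a=grab('top')[195:315,105:225]; f=load('top')
cv2.imwrite('pics/%s.png'%sys.argv[1],cv2.resize(a[0:60],(800,400),interpolation=2))
b=np.linalg.inv(f['W'])
P,uv=cloud(f,105,200,195,232)
g=f['p']
# sample a fine arc under candidate tips; pointer is grey over white scale
for th in np.arange(0,.66,.035):
    q=project(f,[tip(th,r=r) for r in(.138,.143,.148,.152)]).astype(np.float32)
    v=cv2.remap(cv2.cvtColor(g,6),q[None,:,0],q[None,:,1],1)[0]; print(round(th,3),v,end=' | ')
E
python3 ptr.py p1
```

```text
12.15 [0.5097 0.052  0.0542] [ 0.44 -0.52 -4.5 ] 0.013493325434859746
0.0 [250 254 254 254] | 0.035 [252 254 254 254] | 0.07 [254 254 242 221] | 0.105 [176 208 241 228] | 0.14 [228 194 173 190] | 0.175 [248 251 253 253] | 0.21 [254 254 245 174] | 0.245 [254 254 254 254] | 0.28 [254 254 254 254] | 0.315 [254 254 254 254] | 0.35 [137 130 150 164] | 0.385 [254 253 254 254] | 0.42 [254 254 254 254] | 0.455 [254 254 254 254] | 0.49 [254 254 237 215] | 0.525 [254 254 254 254] | 0.56 [254 254 254 254] | 0.595 [254 254 254 254] | 0.63 [254 254 247 167] |
```

The pointer now stands at ≈0.13, so about 14 mm remain (65·sin 0.22). I go 13 mm.

Call:
{"api": "move_arm", "payload": {"rows": "0 0 0 -0.0049 0 0.0009 0;0 0 0 -0.0049 0 0.0009 0;0 0 0 -0.003 0 0.0005 0;0 0 0 0 0 0 0"}}

```text
t: 12.7
eef_pos: [0.5109, 0.0642, 0.0542]
ee_rot: [-3.142, 0.175, -1.667]
force: [-1.1, -0.0, -4.2]
width: 0.0137
gripper_force: 50.0
```

```bash
python3 ptr.py p2
```

```text
12.7 [0.5109 0.0642 0.0542] [-1.07 -0.05 -4.18] 0.01371956877074584
0.0 [250 254 254 254] | 0.035 [252 254 254 254] | 0.07 [254 254 242 220] | 0.105 [254 254 254 254] | 0.14 [254 254 254 254] | 0.175 [254 254 254 254] | 0.21 [254 254 245 173] | 0.245 [254 254 254 254] | 0.28 [193 250 254 254] | 0.315 [132 156 171 182] | 0.35 [245 211 181 205] | 0.385 [254 253 254 254] | 0.42 [254 254 254 254] | 0.455 [254 254 254 254] | 0.49 [254 254 236 214] | 0.525 [254 254 254 254] | 0.56 [254 253 254 254] | 0.595 [254 253 254 254] | 0.63 [254 254 246 166] |
```

View pics/p2.png

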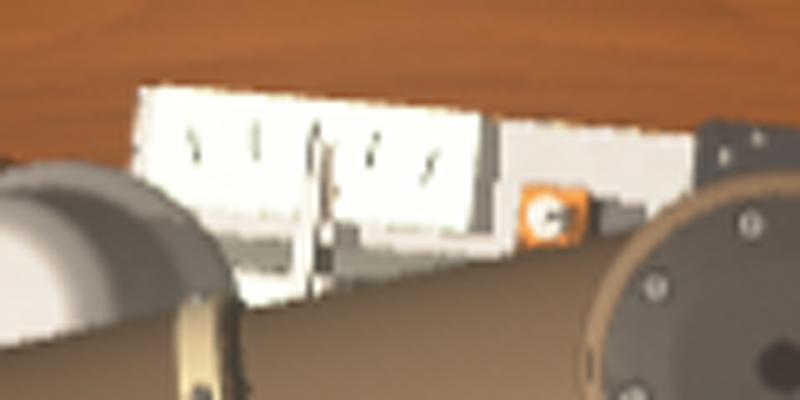

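The light pointer now covers the long middle line at (315,130), with its shadow just to the right. Lower 0.7 mm, release and check.

Call:
{"api": "move_arm", "payload": {"rows": "0 0 0 -0.0001 0 0.0007 0;0 0 0 0 0 0 0;0 0 0 0 0 0 0.03;0 0 0 0 0 0 0.03;0 0 0 0 0 0 0.03;0 0 0 0 0 0 0.03"}}

```text
t: 13.5
eef_pos: [0.511, 0.0643, 0.0536]
ee_rot: [-3.141, 0.175, -1.667]
force: [0.6, 0.3, 0.1]
width: 0.0298
gripper_force: 0.0
```

Call:
{"api": "move_arm", "payload": {"rows": "0 0 0 0 0 -0.02 0.03;0 0 0 0 0 -0.04 0.03;0 0 0 0 0 -0.05 0.03;0 0 0 0 0 -0.05 0.03;0 0 0 0 0 -0.05 0.03;0 0 0 0.04 0 -0.04 0.03;0 0 0 0.05 0 0 0.03;0 0 0 0.05 0 0 0.03"}}

```text
t: 14.5
eef_pos: [0.4934, -0.1174, 0.2761]
ee_rot: [-3.14, 0.175, -1.666]
force: [1.1, -0.0, 0.4]
width: 0.0297
gripper_force: 0.0
```

Call:
{"api": "move_arm", "payload": {"rows": "0 0 0 0.05 0 -0.01 0.03;0 0 0 0.05 0 -0.01 0.03;0 0 0 0.05 0 -0.01 0.03;0 0 0 0.05 0 -0.01 0.03;0 0 0 0 0 0 0.03"}}

```text
t: 15.12
eef_pos: [0.4732, -0.3221, 0.2791]
ee_rot: [3.14, 0.174, -1.671]
force: [0.6, 0.5, -0.2]
width: 0.0302
gripper_force: 0.0
```

```bash
python3 ptr.py p3; python3 - <<'E'
from h import *
f=load('top');cv2.imwrite('pics/fin.png',cv2.resize(f['p'][190:325,100:325],(800,480),interpolation=2))
print(atdepth(f,[[236,255]]))
E
```

```text
15.125 [ 0.4732 -0.3221  0.2791] [ 0.6   0.47 -0.18] 0.030154455496878306
0.0 [248 253 253 253] | 0.035 [251 253 253 253] | 0.07 [253 253 239 214] | 0.105 [253 253 253 253] | 0.14 [253 253 253 253] | 0.175 [253 253 253 253] | 0.21 [253 253 241 170] | 0.245 [253 253 253 253] | 0.28 [176 248 253 252] | 0.315 [125 152 161 172] | 0.35 [241 205 178 197] | 0.385 [253 252 253 253] | 0.42 [253 253 253 253] | 0.455 [253 253 253 253] | 0.49 [253 253 232 208] | 0.525 [253 253 253 253] | 0.56 [253 253 253 253] | 0.595 [253 253 253 253] | 0.63 [253 253 243 162] | [[0.52209544 0.03742581 0.0326549 ]]
```

View pics/fin.png

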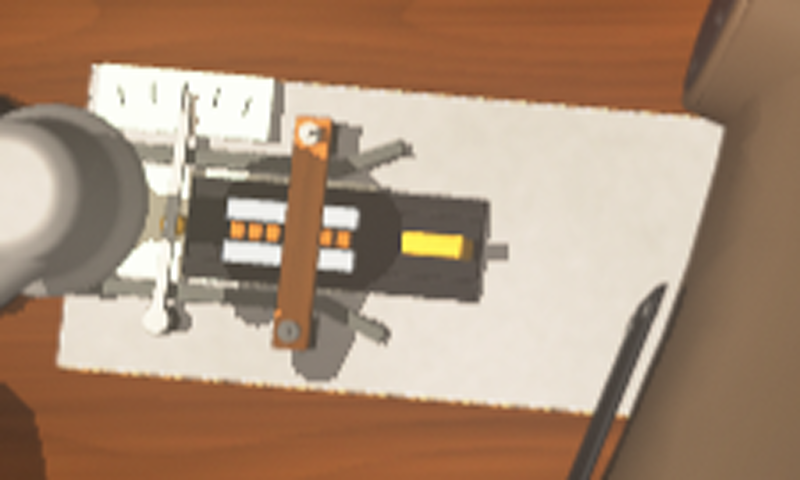

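The carrier lies straight and flat in the channel under the bar, with its blade at (435,244). The feeler pointer stands at the long line at (185,95), unchanged since release.

```bash
python3 -c "
from station import arm
print(arm.job_done())"
```

```text
the job is handed in; nothing more can be done
None
```

The carrier lies flat and released in its guides under the clamp bar, the pointer stood at the long middle line in the last view after release, and the job was handed in at about 15 s.

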